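# Set a washer door lock with the depth gauge and put the gauge away

## Task

Set the washer's door lock with the green-handled gauge: slide its blade straight into the white lock's slot, pushing the slider back, until the lock's face stands within the blade's red band, no deeper, and keep it there for at least a second. Then lay the gauge flat in the empty green-floored compartment of the grey case, handle in the wide end, and let go. Leave the blue gauge, jar, cup and screwdriver alone.

Things in the scene. Friction and masses are not known exactly. Their poses are not given: they have to be found in the camera images.
- gauge: Gauge lying loose on the counter, 120 g: green handle, flat steel blade. Origin: centre of the handle's underside; x to the blade's tip, z up. Handle: foot x -28 to 28, 38 wide, 8 thick; on it an upright fin to grip, 44 long, 16 wide (y), top at z 52. Blade: z 0 to 4, 24 wide to x 120, then 16 wide to its tip at x 128. Red band across it at x 94 to 102 (26 to 34 mm behind the tip).
- gauge_tip (a point): Middle of the blade's tip: x 128, z 2 mm from the gauge's origin.
- lock: White door-lock unit fixed on a dark steel foot (100 by 80 by 6): 80 deep (x -40 to 40), 64 wide, top at 60 mm. Origin: centre of its underside on the counter; x is the way into the slot. The slotted face, with a black line under the slot, is at x -40. A window in its top shows the slider's yellow flag.
- slot_mouth (a point): Centre of the slot's mouth, in the lock's face, 45 mm above the counter. The slot is level, 29 wide and 8 high (z 41 to 49); this point's x axis goes into the slot, its z up.
- slider (a joint): Black slider in the slot, in m: at 0 its nose is 12 mm behind the face; grows as it is pushed in (stop at 0.034); starts between 0 and 0.007. Needs about 3 N, has no return spring, stays where it is left. A blade in to the middle of its red band (30 mm) leaves it at 0.018.
- case: Grey case fixed to the counter: 180 long (x), 122 wide, 14 high, floor 4 thick. Origin: centre of the underside. Two compartments along x at y -30 and +30, each 168 long: wide end 46 wide at x -84 to -16, then a channel 32 wide to x 84. Blade tips point to the case's +x. Which one is empty varies.
- home: The empty compartment with the green floor. Origin on its floor, 4 mm above the counter, where the gauge's origin belongs; x points along the channel, where the blade tip must point. The compartment reaches from x -34 to 134; channel from x 34 on.
- blue_gauge: A like gauge with a blue handle, lying in the other compartment; loose, to be left alone. Same frame and sizes as the green one.
- jar: Amber screw jar with a steel cap, 64 across, 65 tall, standing; origin: centre of its underside. Leave alone.
- cup: White cup, 72 across, 70 tall; origin: centre of its underside. Leave alone.
- screwdriver: Screwdriver lying on the counter near the robot; x along it. Leave alone.
There are look-alikes about, which are no part of the job. Several things have the shape of the gauge; the one meant has the colours described above.

How it is judged (in metres and radians):
On the way:
1. the green gauge's blade is in the slot, straight, with the lock's face within its red band, for a second (x of gauge_tip in the frame of slot_mouth between 0.0255 and 0.0345 m and y of gauge_tip in the frame of slot_mouth between -0.008 and 0.008 m and z of gauge_tip in the frame of slot_mouth between -0.005 and 0.005 m and angle between the x axis of gauge and the x axis of slot_mouth, either way round below 0.15 rad), for 0.9 s.
At the end, for the whole second after the job is handed in: The slider is left pushed in (joint 12.5 to 23.5 mm) and the green gauge lies flat and still in the green-floored compartment, tip along the channel: origin within 11 mm lengthwise, 7 mm sideways, 3 mm in height of the compartment's, within 0.15 rad, tilt under 0.05 rad (value of joint slider between 0.0125 and 0.0235 m and x of gauge in the frame of home between -0.011 and 0.011 m and y of gauge in the frame of home between -0.007 and 0.007 m and z of gauge in the frame of home between -0.003 and 0.003 m and x of gauge_tip in the frame of home above 0.1 m and angle between gauge's own z axis and vertical below 0.05 rad and angle between the x axis of gauge and the x axis of home, either way round below 0.15 rad and linear speed of gauge below 0.02 m/s); the robot touches nothing.
It fails at once if the blue gauge, jar, cup or screwdriver is moved more than 20 mm (distance of any of blue_gauge, jar, cup, screwdriver from where it was at the start of the episode above 0.02 m).
It also fails if it takes over 51 s, if anything falls off the work surface, if the arm or the gripper's body presses on something with over 40 N, if the wrist force passes 120 N, or if a joint passes its speed limit or range.

## Robot

A 6-joint arm with a two-finger parallel gripper is mounted at the origin on the work surface. World frame = base frame: x ahead of the robot, y to its left, z up, the work surface at z = 0. Lengths are in mm, angles in rad, forces in N, time in s.
With the tool pointing down it reaches from about 400 to 825 mm from the base axis. Payload 7 kg.
Tool frame: the origin (TCP) lies at the very end of the fingers, on their centre line; the grasp point (between the pads) lies grip_point_offset behind it (grip_point_offset is the distance from the TCP to the grasp point, in mm); z points along the fingers, y is the line along which they close (so a half turn about z gives the same grasp; the last joint's range is limited). The gripper opens to 85 mm and grips with 20 to 120 N. Pads are 22 mm wide; open, the fingers measure 114 mm over their backs; the gripper's body (76 mm by 85 mm) begins 54 mm behind the grasp point. The pads swing forward as they close: fully open they stand 13 mm farther back than shut.
Start: joints at [1.55, 0.359, 0.012, 0, -1.224, -0.288], TCP at [205.152, 643.046, 203.102] pointing down, gripper open.
Joint ranges: [-3.07, 3.07], [-1.43, 2.12], [-1.02, 1.25], [-3.03, 1.67], [-3.05, -0], [-3.03, 3.03]. Speed limits (rad/s): [2.39, 2.39, 3.01, 3.14, 3.14, 3.14].

## Interface

Orientations are given as a unit quaternion [x, y, z, w].
In Python, from workcell import * gives the robot as it stands. The module is installed in compiled form; this text tells all that it offers.
- The arm moves only by the tool arm_command, never from a script. Its argument "steps" is a list that holds one entry, the list of rows, each a list of 7 numbers: the finger opening in mm, from 0 to 85.4, then the shift along the tool's x, y, z in mm, then the turn, a rotation vector about the tool's x, y, z in rad. A call has 1 to 8 rows; each row is the pose to reach, as a shift and turn from the pose commanded when the call began, along the tool's axes at that moment; what a row does not reach only later rows make up. A row lasts 1/8 s, in which the tool goes at most 62.5 mm and 10.7 degrees, less where a joint would pass 70% of its speed; a pose out of reach is approached as far as the arm can. A call with a gripper value outside its range is refused whole. The fingers move at their own pace and stop on an object; the grip force is fixed at half the most. Time passes only in rows, so rows that repeat a pose let the fingers close. It gives the time, the measured TCP pose, the force, the opening and the grip force at its end, in the units of the state.
- get_obs(): the state, without advancing time (a new reading comes with each control period).
- read_camera(name): name is "side" or "top"; returns a dict with "img" (384x512x3 uint8, red, green, blue), "z_map" (384x512 float32, mm along the optical axis (not along the pixel's ray), 0 where there is no reading), "K" (3x3 intrinsics, pixels), "R" (3x3) and "t" (3): a world point X has camera coordinates R X + t. Camera axes: x right, y down, z forward; pixel columns grow to the right and rows downward; lengths in mm; the calibration is good to about 2 mm. A picture is of the moment at which its call begins.
- sign_off(): hands the job in; it is judged then, once.
The state is a dict: "t": time; "joint_pos": joint angles; "qd": joint speeds; "effort": joint torques, N m; "position": TCP position; "ee_rot": TCP orientation; "force": force on the tool from outside, world axes, zero at the start; "torque": the same for the moment, N m; "finger_gap": finger opening in mm; "gripper_force": force on a finger pad.
Only numpy, scipy, OpenCV 4.12 (cv2) and the standard library are available. Lean on these libraries where they do the work, as an engineer would, in place of code of your own. Each camera call takes 0.05 s, during which the arm holds its last target. There are 200 camera calls.

## Working session

There is one attempt and no reset: what is moved stays moved. The work goes in short steps, Python scripts to look and compute and a tool call to move; the robot and the scene stay as the last step left them, time stands still between calls to the robot, and variables do not carry over. Pictures are saved under pics/ and viewed, at most 10 in all, crops included, and the job is handed in when it is done.

Besides the shell and the picture viewer there is one more tool, called after "Call:" as name(argument=value, ...), one argument or row to a line, values as JSON. arm_command: Moves the arm, as the interface text tells. Its arguments: {"type":"object","properties":{"steps":{"type":"array","items":{"type":"array","items":{"type":"array","items":{"type":"number"}}}}},"required":["steps"]}

```bash
mkdir -p pics; cat > h.py <<'E'
import numpy as np, cv2
from workcell import *
def snap(n):
    c=read_camera(n); np.savez(f'pics/{n}.npz',**c); return c
def ray(c,uv,z):
    "pixels -> world points on plane z"
    uv=np.atleast_2d(uv).astype(float)
    d=(np.linalg.inv(c['K'])@np.c_[uv,np.ones(len(uv))].T).T@c['R']
    o=-c['R'].T@c['t']; return o+d*((z-o[2])/d[:,2])[:,None]
def cloud(c):
    h,w=c['z_map'].shape; v,u=np.mgrid[:h,:w]; z=c['z_map']
    p=np.stack([(u-c['K'][0,2])/c['K'][0,0]*z,(v-c['K'][1,2])/c['K'][1,1]*z,z],-1)
    return (p-c['t'])@c['R']
def proj(c,X):
    p=c['K']@(c['R']@np.asarray(X,float)+c['t']); return p[:2]/p[2]
E
python3 - <<'E'
from h import *
for n in('top','side'):
    c=snap(n); cv2.imwrite(f'pics/{n}0.png',cv2.cvtColor(cv2.resize(c['img'],(800,600),interpolation=cv2.INTER_CUBIC),cv2.COLOR_RGB2BGR))
    print(n,-c['R'].T@c['t'],c['R'][2],c['K'][0,0])
o=get_obs();print(o['t'],o['position'],o['ee_rot'],o['finger_gap'])
print(grip_point_offset if 'grip_point_offset' in globals() else [k for k in globals() if not k.startswith('_')])
E
```

```text
top [ 468.63152204  -32.69996163 1184.96982944] [ 0.06582364 -0.02171196 -0.99759503] 433.14870697379996
side [ 252.71994035 -657.32639415  717.80404339] [ 0.32704225  0.63719025 -0.69787674] 394.4200944500442
0.1 [205.01813177 642.63421158 202.25570128] [ 9.88097438e-01 -1.53827519e-01 -4.80592285e-05  7.38293395e-04] 85.35827699687545
18.700000000000003
```

View pics/top0.png

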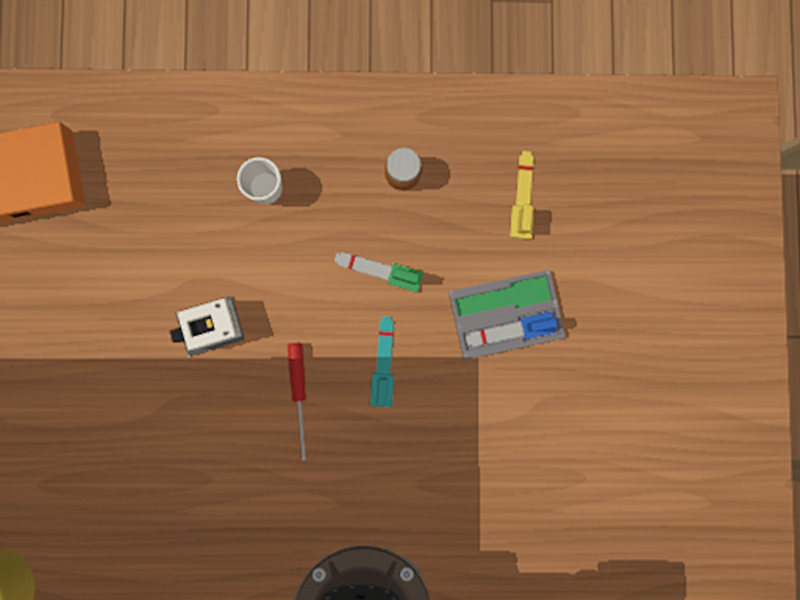

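View pics/side0.png

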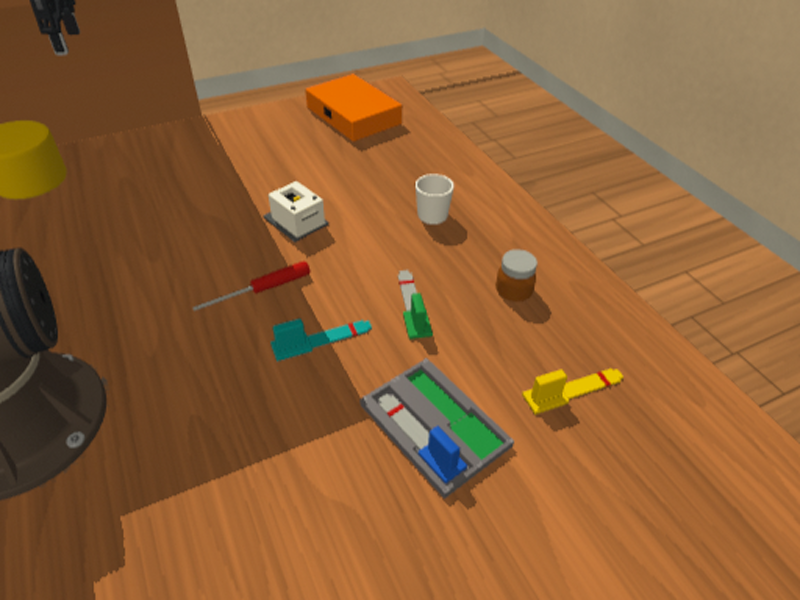

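The top view shows the green-handled gauge at (405,277), with its steel blade and red band pointing left. The look-alikes are teal (383,365), yellow (523,195) and blue, which lies in the case at (540,325). Only the one at (405,277) has a green handle and a steel blade. The white lock is at (208,325); its slotted face points right, as the side view shows at (310,215). The empty green compartment is at (505,294), with its wide end on the right.

```bash
cat > m.py <<'E'
from h import *
def run(c,out=None):
    img=c['img']; hsv=cv2.cvtColor(img,cv2.COLOR_RGB2HSV); P=cloud(c); H,S,V=hsv[...,0],hsv[...,1],hsv[...,2]
    g=((H>50)&(H<75)&(S>110)).astype(np.uint8)
    n,l,st,ce=cv2.connectedComponentsWithStats(g)
    for i in range(1,n):
        if st[i,4]<60: continue
        m=l==i; p=P[m]; print('green',ce[i].round(1),st[i,4],'P',np.median(p,0).round(1),'zmax',np.percentile(p[:,2],95).round(1))
        if np.percentile(p[:,2],95)>30:
            t=p[p[:,2]>47]; b=p[p[:,2]<14]; r=cv2.minAreaRect(t[:,:2].astype(np.float32)); print('  fin top',r,len(t), t[:,2].mean()); 
        else:
            uv=np.argwhere(m)[:,::-1]; w=ray(c,uv,4)[:,:2].astype(np.float32); print('  floor',cv2.minAreaRect(w),cv2.boxPoints(cv2.minAreaRect(w)).round(1).tolist())
    r=((H<8)|(H>172))&(S>130)&(V>90)
    n,l,st,ce=cv2.connectedComponentsWithStats(r.astype(np.uint8))
    for i in range(1,n):
        if 8<st[i,4]<80: print('red',ce[i].round(1),st[i,4],ray(c,ce[i],4).round(1))
    return P,hsv
E
python3 - <<'E'
from m import *
c=dict(np.load('pics/top.npz')); P,hsv=run(c)
# steel blade of the green gauge: light grey around px
box=lambda x0,x1,y0,y1:(slice(y0,y1),slice(x0,x1))
s=box(205,260,155,190); m=np.zeros(hsv.shape[:2],bool); m[s]=(hsv[s][...,1]<60)&(hsv[s][...,2]>120)
uv=np.argwhere(m)[:,::-1]; w=ray(c,uv,4)[:,:2]; print('blade',cv2.minAreaRect(w.astype(np.float32)),len(w))
d=w-w.mean(0); print('axis',np.linalg.svd(d,full_matrices=False)[2][0], 'y max pt',w[w[:,1].argmax()])
# lock top
s=box(95,165,180,235); m=np.zeros(hsv.shape[:2],bool); m[s]=(abs(P[s][...,2]-60)<4)
uv=np.argwhere(m)[:,::-1]; w=ray(c,uv,60)[:,:2].astype(np.float32); rr=cv2.minAreaRect(w); print('locktop',rr,cv2.boxPoints(rr).round(1).tolist())
# case rim
s=box(280,370,165,235); m=np.zeros(hsv.shape[:2],bool); m[s]=(hsv[s][...,1]<60)&(abs(P[s][...,2]-14)<4)
uv=np.argwhere(m)[:,::-1]; w=ray(c,uv,14)[:,:2].astype(np.float32); rr=cv2.minAreaRect(w); print('case',rr,cv2.boxPoints(rr).round(1).tolist())
for n,o,sc in(('top',(205,150,80,50),10),):
    x,y,ww,hh=o; cv2.imwrite('pics/crop1.png',cv2.cvtColor(cv2.resize(c['img'][y:y+hh,x:x+ww],None,fx=sc,fy=sc,interpolation=cv2.INTER_CUBIC),cv2.COLOR_RGB2BGR))
c=dict(np.load('pics/side.npz')); print('SIDE'); P,hsv=run(c)
x,y,ww,hh=165,110,60,45
cv2.imwrite('pics/crop2.png',cv2.cvtColor(cv2.resize(c['img'][y:y+hh,x:x+ww],None,fx=12,fy=12,interpolation=cv2.INTER_CUBIC),cv2.COLOR_RGB2BGR))
s=box(165,225,110,155); m=np.zeros(hsv.shape[:2],bool); m[s]=(abs(P[s][...,2]-60)<3)
uv=np.argwhere(m)[:,::-1]; w=ray(c,uv,60)[:,:2].astype(np.float32); rr=cv2.minAreaRect(w); print('locktop',rr,cv2.boxPoints(rr).round(1).tolist())
E
```

```text
green [259.1 177.3] 248 P [575.1 -72.3  11.2] zmax 53.7
  fin top ((579.3783569335938, -71.38288879394531), (43.392555236816406, 16.108705520629883), 73.86933898925781) 98 51.416499288627335
green [323.8 189.6] 730 P [ 544.2 -256.8    4.1] zmax 7.8
  floor ((544.6761474609375, -242.82241821289062), (42.56789016723633, 162.68577575683594), 11.436594009399414) [[507.70001220703125, -167.3000030517578], [539.9000244140625, -326.79998779296875], [581.7000122070312, -318.29998779296875], [549.4000244140625, -158.89999389648438]]
red [336.4 107.1] 17 [[ 775.4 -287.2    4. ]]
red [224.7 167. ] 18 [[606.4  21.5   4. ]]
red [309. 215.] 19 [[ 475.8 -209.1    4. ]]
red [246.6 213.2] 19 [[480.4 -38.7   4. ]]
blade ((600.168701171875, 2.2155723571777344), (99.93721771240234, 24.98921775817871), 73.78765106201172) 299
axis [-0.27505796 -0.96142765] y max pt [611.80314133  50.87071097]
locktop ((496.05255126953125, 259.013916015625), (64.01421356201172, 80.58575439453125), 17.09361457824707) [[453.6000061035156, 288.1000061035156], [477.29998779296875, 211.10000610351562], [538.5, 229.8999938964843
[... 575 characters left out ...]
438, -239.9952392578125), (40.0035400390625, 164.24215698242188), 11.220780372619629) [[512.4000244140625, -163.3000030517578], [544.2999877929688, -324.3999938964844], [583.5999755859375, -316.70001220703125], [551.5999755859375, -155.60000610351562]]
red [259.8 180.1] 15 [[607.2  21.8   4. ]]
red [225.4 210.4] 23 [[482.4 -40.    4. ]]
red [385.9 242. ] 19 [[ 777.2 -287.2    4. ]]
red [252.8 262.1] 37 [[ 477.1 -206.2    4. ]]
locktop ((496.22503662109375, 256.932373046875), (66.691162109375, 84.11454010009766), 18.653717041015625) [[451.20001220703125, 286.1000061035156], [478.1000061035156, 206.39999389648438], [541.2999877929688, 227.6999969482422], [514.4000244140625, 307.3999938964844]]
```

View pics/crop1.png

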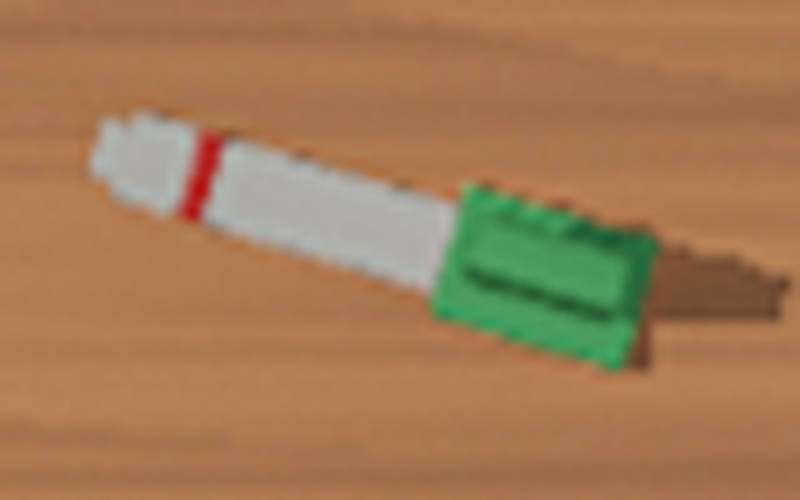

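View pics/crop2.png

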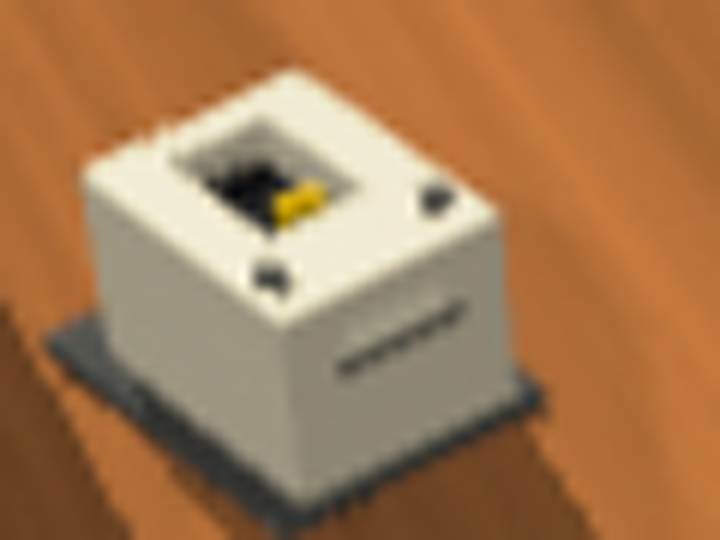

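The crops confirm the targets. The green gauge's steel blade has its red band near the tip, at crop (203,175). The lock's slot faces −y, at crop (400,340), with the flag at the near end. Sizes check out: fin 43x16, lock 64x80.6, case 120x180.

```bash
cat > go.py <<'E'
import sys
from h import *
from scipy.spatial.transform import Rotation as Ro
def rel(p,yaw):
    "shift/turn from measured pose to world TCP p, pointing down, tool x at yaw deg"
    o=get_obs(); A=Ro.from_quat(o['ee_rot']); a=np.radians(yaw)
    B=Ro.from_matrix(np.array([[np.cos(a),np.sin(a),0],[np.sin(a),-np.cos(a),0],[0,0,-1]]))
    print('t',o['t'],'pos',o['position'].round(1),'f',np.round(o['force'],1),'gap',o['finger_gap'],'| shift',A.inv().apply(np.array(p)-o['position']).round(1),'turn',(A.inv()*B).as_rotvec().round(4))
if __name__=='__main__': v=list(map(float,sys.argv[1:])); rel(v[:3],v[3])
E
python3 go.py 579.3 -72 120 -106.13
```

```text
t 0.1 pos [205.  642.6 202.3] f [ 0.2  0.9 -0.2] gap 85.35827699687545 | shift [573.8 566.9  83.2] turn [ 1.1000e-03 -1.2000e-03  1.5434e+00]
```

Call:
arm_command(
  steps=[
    [[60,71,71,0,0,0,0.18],[60,142,141,10,0,0,0.36],[60,213,212,20,0,0,0.54],[60,285,282,30,0,0,0.72],[60,355,351,40,0,0,0.9],[60,425,420,50,0,0,1.08],[60,500,495,60,0,0,1.26],[60,574,567,83,0,0,1.543]],
  ],
)

```text
t: 1.1
position: [436.5, 200.0, 160.9]
ee_rot: [-0.636, 0.771, 0.0, 0.0]
force: [2.1, 0.0, 0.2]
finger_gap: 60.1
gripper_force: 0.0
```

```bash
python3 go.py 579.3 -72 120 -106.13
```

```text
t 1.1 pos [436.5 200.  160.9] f [2.1 0.  0.2] gap 60.11652272541288 | shift [ 240.  -191.9   40.9] turn [-0.0004  0.0006  0.0905]
```

Call:
arm_command(
  steps=[
    [[60,48,-38,8,0,0,0.09],[60,96,-77,16,0,0,0.09],[60,144,-115,25,0,0,0.09],[60,192,-154,33,0,0,0.09],[60,240,-192,41,0,0,0.09],[60,240,-192,41,0,0,0.09],[60,240,-192,41,0,0,0.09]],
  ],
)

```text
t: 1.98
position: [579.8, -69.8, 119.3]
ee_rot: [-0.603, 0.798, 0.0, -0.001]
force: [-0.4, -0.1, 0.7]
finger_gap: 59.9
gripper_force: 0.0
```

```bash
python3 go.py 579.3 -72 16 -106.13
```

```text
t 1.975 pos [579.8 -69.8 119.3] f [-0.4 -0.1  0.7] gap 59.8937622623973 | shift [  2.3  -0.2 103.3] turn [ 0.0013 -0.0004  0.0047]
```

Call:
arm_command(
  steps=[
    [[60,2,0,50,0,0,0.005],[60,2,0,85,0,0,0.005],[60,2,0,103,0,0,0.005],[60,2,0,103,0,0,0.005],[14,2,0,103,0,0,0.005],[14,2,0,103,0,0,0.005],[14,2,0,103,0,0,0.005],[14,2,0,103,0,0,0.005]],
  ],
)

```text
t: 2.98
position: [580.4, -71.1, 18.1]
ee_rot: [-0.601, 0.799, -0.0, 0.001]
force: [-2.0, 3.3, 6.2]
finger_gap: 14.4
gripper_force: 34.1
```

```bash
python3 go.py 579.3 -72 120 -106.13
```

```text
t 2.975 pos [580.4 -71.1  18.1] f [-2.   3.3  6.2] gap 14.42723811673377 | shift [   1.1    0.7 -101.9] turn [-0.0015  0.0009  0.0012]
```

Call:
arm_command(
  steps=[
    [[0,0,0,0,0,0,0],[0,0,0,0,0,0,0],[0,0,0,-5,0,0,0],[0,0,0,-20,0,0,0],[0,0,0,-50,0,0,0],[0,0,0,-50,0,0,0]],
  ],
)

```text
t: 3.72
position: [581.9, -71.2, 70.2]
ee_rot: [-0.601, 0.799, -0.001, 0.002]
force: [-0.8, 0.2, -1.7]
finger_gap: 13.5
gripper_force: 58.7
```

```bash
python3 go.py 558 59.5 66 -72.7
```

```text
t 3.725 pos [581.9 -71.2  70.2] f [-0.8  0.2 -1.7] gap 13.520543286596705 | shift [-119.    59.1    4.1] turn [-5.30e-03  4.00e-04 -5.82e-01]
```

Call:
arm_command(
  steps=[
    [[0,-30,15,1,0,0,-0.15],[0,-60,30,2,0,0,-0.3],[0,-90,45,3,0,0,-0.45],[0,-119,59,3,0,0,-0.582],[0,-119,59,3,0,0,-0.582],[0,-119,59,3,0,0,-0.582],[0,-119,59,3,0,0,-0.582]],
  ],
)

```text
t: 4.6
position: [556.0, 58.6, 63.8]
ee_rot: [0.805, -0.594, -0.0, 0.0]
force: [0.2, -0.5, -1.2]
finger_gap: 13.6
gripper_force: 58.7
```

```bash
cat > look.py <<'E'
import sys
from h import *
tag=sys.argv[1]; zb=float(sys.argv[2])  # zb: blade top height
o=get_obs(); print('tcp',o['position'].round(1),'t',o['t'],'f',np.round(o['force'],1))
lockP=np.array([496,258.]);T=[]
for n in('top','side'):
    c=snap(n); img=c['img']; hsv=cv2.cvtColor(img,cv2.COLOR_RGB2HSV); H,S,V=cv2.split(hsv)
    u0,v0=proj(c,[530,150,45]).astype(int); s=(slice(max(v0-45,0),v0+45),slice(max(u0-60,0),u0+60))
    r=np.zeros(H.shape,bool); r[s]=(((H<8)|(H>172))&(S>130)&(V>80))[s]
    k,l,st,ce=cv2.connectedComponentsWithStats(r.astype(np.uint8))
    for i in range(1,k):
        if st[i,4]>6: print(n,'red',ce[i].round(1),st[i,4],ray(c,ce[i],zb)[0].round(1)); T.append((n,c,ce[i]))
    P=cloud(c); m=np.zeros(H.shape,bool); m[s]=((S<70)&(V>110)&(abs(P[...,2]-zb)<7))[s]
    k,l,st,ce=cv2.connectedComponentsWithStats(m.astype(np.uint8))
    for i in range(1,k):
        if st[i,4]>40:
            w=ray(c,np.argwhere(l==i)[:,::-1],zb)[:,:2].astype(np.float32); print(n,'steel',ce[i].round(0),cv2.minAreaRect(w),np.median(P[l==i][:,2]).round(1),'tip',w[w[:,1].argmax()])
    cr=img[s]; cv2.imwrite(f'pics/{tag}_{n}.png',cv2.cvtColor(cv2.resize(cr,None,fx=5,fy=5,interpolation=cv2.INTER_CUBIC),cv2.COLOR_RGB2BGR))
a=cv2.imread(f'pics/{tag}_top.png');b=cv2.imread(f'pics/{tag}_side.png')
w=max(a.shape[1],b.shape[1]); f=lambda x:cv2.copyMakeBorder(x,0,0,0,w-x.shape[1],cv2.BORDER_CONSTANT)
cv2.imwrite(f'pics/{tag}.png',cv2.resize(np.vstack([f(a),f(b)]),(400,600)))
for i in T:
    for j in T:
        if i[0]=='top' and j[0]=='side':
            M=lambda c:c['K']@np.c_[c['R'],c['t']]
            X=cv2.triangulatePoints(M(i[1]),M(j[1]),i[2],j[2]); print('tri',(X[:3]/X[3]).ravel().round(1))
E
python3 look.py a 47; python3 go.py 558 59.5 66 -72.7
```

```text
tcp [556.   58.6  63.8] t 4.6 f [ 0.2 -0.5 -1.2]
top red [188.8 228.5] 172 [439.6 112.1  47. ]
side red [212.9 147.3] 18 [528.4 152.3  47. ]
side red [179.  176.9] 360 [407.7  76.9  47. ]
side steel [190. 135.] ((497.04656982421875, 254.5545196533203), (71.9281997680664, 88.2213363647461), 14.923611640930176) 46.4 tip [455.93298 289.24734]
side steel [208. 144.] ((521.1373901367188, 170.39215087890625), (24.139408111572266, 24.31438636779785), 21.077219009399414) 50.0 tip [526.2109  184.12134]
side steel [221. 153.] ((538.19384765625, 119.03315734863281), (24.481962203979492, 61.113182067871094), 17.074827194213867) 50.3 tip [538.8135  148.84718]
tri [471.7  93.6 110.4]
tri [429.1 120.3   4. ]
t 4.7 pos [556.1  58.6  63.9] f [-0.5  0.1  0.1] gap 13.637279080138377 | shift [-0.3 -2.1 -2.1] turn [ 0.0001 -0.     -0.0019]
```

View pics/a.png

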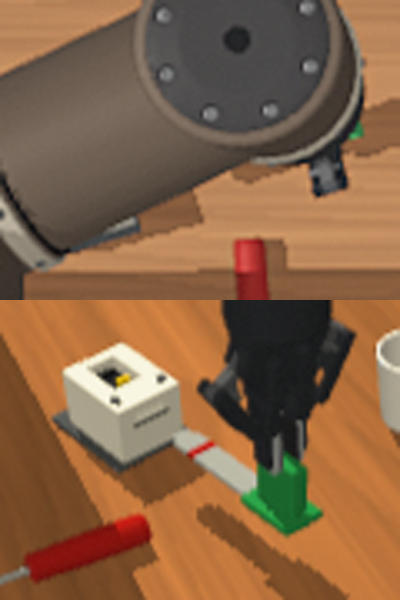

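The top view is covered by the arm. The side view shows the blade at crop (220,460), level and pointing at the slot line at (152,418). I'll measure the blade against the lock in this one view, where calibration errors cancel.

```bash
cat > al.py <<'E'
import sys
from h import *
zb=float(sys.argv[1])
c=dict(np.load('pics/side.npz')) if len(sys.argv)<3 else snap('side')
H,S,V=cv2.split(cv2.cvtColor(c['img'],cv2.COLOR_RGB2HSV)); P=cloud(c)
a=np.radians(107.2); d=np.array([np.cos(a),np.sin(a)]); n=np.array([-d[1],d[0]])
# lock top: bright, near z 60
m=np.zeros(H.shape,bool); s=(slice(105,155),slice(160,230)); m[s]=((V>215)&(S<60))[s]
k,l,st,ce=cv2.connectedComponentsWithStats(m.astype(np.uint8)); i=1+st[1:,4].argmax(); m=l==i
hull=cv2.convexHull(np.argwhere(m)[:,::-1].astype(np.float32)).reshape(-1,2); w=ray(c,hull,60)[:,:2]
r=cv2.minAreaRect(w.astype(np.float32)); L=np.array(r[0]); print('locktop',r)
print('  depth z of top',np.median(P[m][:,2]).round(1),' face s',((w-L)@d).min().round(1),' lateral',((w-L)@n).min().round(1),((w-L)@n).max().round(1))
# slot black line pixels on the face
q=np.zeros(H.shape,bool); s=(slice(130,150),slice(190,208)); q[s]=(V<95)[s]
k,l,st,ce=cv2.connectedComponentsWithStats(q.astype(np.uint8))
for i in range(1,k):
    if st[i,4]>4: p=P[l==i]; print('dark',ce[i].round(1),st[i].tolist(),'P',np.median(p,0).round(1),'lat',((p[:,:2]-L)@n).min().round(1),((p[:,:2]-L)@n).max().round(1),'s',np.median((p[:,:2]-L)@d).round(1))
# blade: between z, laterally close, in front of the lock
sv=(P[...,:2]-L)@d; lv=(P[...,:2]-L)@n
b=(abs(P[...,2]-zb)<7)&(abs(lv)<25)&(sv<-48)&(sv>-140)&(S<70)&(V>110)
R=(abs(P[...,2]-zb)<7)&(abs(lv)<25)&(sv<-41)&(((H<8)|(H>172))&(S>120))
w=ray(c,np.argwhere(b)[:,::-1],zb)[:,:2]; bs=(w-L)@d; bl=(w-L)@n
for lo in range(-140,-40,15):
    k=(bs>lo)&(bs<=lo+15)
    if k.sum()>8: print('blade s',lo,'lat mid',((bl[k].min()+bl[k].max())/2).round(1),'width',np.ptp(bl[k]).round(1),'depth z',P[b][k][:,2].mean().round(1))
if R.sum(): w=ray(c,np.argwhere(R)[:,::-1],zb)[:,:2]; print('band s',((w-L)@d).mean().round(1),'n',R.sum(),'tip s',bs.max().round(1), 'depth-s',sv[R].mean().round(1))
E
python3 al.py 49.8
```

```text
locktop ((496.2313537597656, 257.66326904296875), (64.0247573852539, 80.8559341430664), 17.331857681274414)
  depth z of top 60.1  face s -40.5  lateral -32.0 32.1
dark [200.3 147.3] [196, 145, 9, 5, 13] P [511.9 220.    2.6] lat -18.8 10.9 s -40.7
blade s -140 lat mid 3.1 width 24.0 depth z 50.0
blade s -125 lat mid 3.1 width 22.9 depth z 50.3
blade s -110 lat mid 3.6 width 24.4 depth z 50.0
blade s -95 lat mid 4.9 width 20.4 depth z 50.2
band s -113.0 n 18 tip s -81.9 depth-s -113.2
```

Call:
arm_command(
  steps=[
    [[0,-8,-3.3,3,0,0,0],[0,-20,-3.3,3,0,0,0],[0,-32,-3.3,3,0,0,0],[0,-32,-3.3,3,0,0,0],[0,-32,-3.3,3,0,0,0],[0,-32,-3.3,3,0,0,0]],
  ],
)

```text
t: 5.45
position: [549.7, 90.7, 60.9]
ee_rot: [0.805, -0.593, 0.0, 0.0]
force: [0.1, -0.8, -1.3]
finger_gap: 13.9
gripper_force: 58.7
```

```bash
python3 al.py 47 1; python3 go.py 558 59.5 61 -72.8
```

```text
locktop ((496.2313537597656, 257.66326904296875), (64.0247573852539, 80.8559341430664), 17.331857681274414)
  depth z of top 60.1  face s -40.5  lateral -32.0 32.1
dark [200.  147.5] [196, 146, 9, 4, 12] P [512.  219.9   3.1] lat -17.7 10.3 s -41.0
blade s -140 lat mid 0.0 width 23.6 depth z 47.5
blade s -125 lat mid -0.4 width 24.3 depth z 47.1
blade s -110 lat mid 0.2 width 24.4 depth z 47.2
blade s -95 lat mid -0.6 width 23.3 depth z 47.2
blade s -80 lat mid 0.9 width 22.8 depth z 46.9
blade s -65 lat mid -0.2 width 23.6 depth z 47.4
band s -80.3 n 17 tip s -51.5 depth-s -80.9
t 5.5 pos [549.8  90.6  61. ] f [ 0.2 -0.  -0.1] gap 13.657702439883085 | shift [32.2  1.4 -0. ] turn [-0.     -0.      0.0011]
```

Call:
arm_command(
  steps=[
    [[0,-5,0,0,0,0,0],[0,-10,0,0,0,0,0],[0,-14,0,0,0,0,0],[0,-17,0,0,0,0,0],[0,-20,0,0,0,0,0],[0,-20,0,0,0,0,0],[0,-20,0,0,0,0,0]],
  ],
)

```text
t: 6.38
position: [543.8, 109.9, 60.9]
ee_rot: [0.805, -0.593, -0.0, 0.0]
force: [-0.6, 0.2, -0.9]
finger_gap: 13.6
gripper_force: 58.7
```

```bash
python3 al.py 47 1; python3 go.py 558 59.5 61 -72.8
```

```text
locktop ((496.00103759765625, 258.4830627441406), (63.967185974121094, 79.05322265625), 17.171573638916016)
  depth z of top 59.9  face s -39.5  lateral -32.0 32.0
dark [200.2 147.3] [196, 145, 9, 5, 13] P [512.8 222.9   2.7] lat -18.4 9.7 s -40.7
blade s -125 lat mid 0.3 width 23.0 depth z 47.4
blade s -110 lat mid 0.2 width 24.4 depth z 46.8
blade s -95 lat mid 0.0 width 24.6 depth z 46.8
blade s -80 lat mid 0.3 width 24.1 depth z 47.1
band s -61.4 n 17 tip s -48.7 depth-s -62.0
t 6.425 pos [543.8 109.9  60.9] f [ 0.2 -0.2 -1.7] gap 14.036465460730861 | shift [52.3  1.4 -0.1] turn [ 0.0001 -0.      0.0012]
```

The blade is in the slot and meets no resistance. Another 20 mm brings the face to the middle of the band.

Call:
arm_command(
  steps=[
    [[0,-4,0,0,0,0,0],[0,-8,0,0,0,0,0],[0,-12,0,0,0,0,0],[0,-16,0,0,0,0,0],[0,-20,0,0,0,0,0],[0,-20,0,0,0,0,0],[0,-20,0,0,0,0,0],[0,-20,0,0,0,0,0]],
  ],
)

```text
t: 7.42
position: [537.7, 129.2, 60.8]
ee_rot: [0.805, -0.593, -0.0, -0.0]
force: [-0.4, 0.4, -1.0]
finger_gap: 14.1
gripper_force: 58.7
```

```bash
python3 look.py b 47; python3 al.py 47; python3 go.py 558 59.5 61 -72.8; python3 - <<'E'
from h import *
c=dict(np.load('pics/side.npz')); cv2.imwrite('pics/b2.png',cv2.cvtColor(cv2.resize(c['img'][105:170,165:245],None,fx=8,fy=8,interpolation=cv2.INTER_CUBIC),cv2.COLOR_RGB2BGR))
E
```

```text
tcp [537.7 129.2  60.8] t 7.425 f [-0.4  0.4 -1. ]
top red [188.8 228.5] 173 [439.5 112.1  47. ]
side red [197.6 136. ] 15 [508.  217.8  47. ]
side red [179.  176.9] 359 [407.7  76.9  47. ]
side steel [183. 135.] ((474.7665100097656, 251.1051788330078), (25.93724822998047, 92.04533386230469), 16.072729110717773) 47.0 tip [457.41562 294.00085]
side steel [205. 140.] ((517.9011840820312, 195.69085693359375), (83.40585327148438, 36.66288757324219), 85.25285339355469) 47.0 tip [524.8907  236.17487]
tri [455.5  95.1 146.2]
tri [429.1 120.2   4.1]
locktop ((495.97161865234375, 258.6756591796875), (63.93054962158203, 78.95498657226562), 17.632217407226562)
  depth z of top 60.2  face s -39.7  lateral -32.0 32.1
dark [200.2 147.3] [196, 145, 9, 5, 13] P [511.8 219.7   3.4] lat -18.7 9.1 s -41.1
blade s -110 lat mid 2.9 width 19.1 depth z 47.3
blade s -95 lat mid 0.1 width 24.6 depth z 46.9
blade s -80 lat mid 0.3 width 24.1 depth z 46.7
blade s -65 lat mid -0.6 width 24.4 depth z 46.6
band s -42.8 n 11 tip s -47.1 depth-s -43.6
t 7.525 pos [537.8 129.1  60.8] f [-0.1  0.  -1.5] gap 13.877264459674265 | shift [72.4  1.3 -0.2] turn [0.0001 0.0001 0.0013]
```

View pics/b2.png

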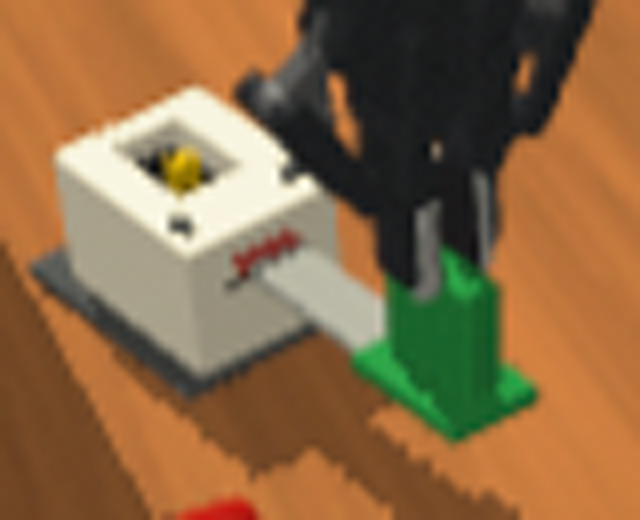

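The band is half-visible at the face, at (265,250), and the yellow flag has moved back, so the depth is about 30 mm. I'll hold here.

Call:
arm_command(
  steps=[
    [[0,0,0,0,0,0,0],[0,0,0,0,0,0,0],[0,0,0,0,0,0,0],[0,0,0,0,0,0,0],[0,0,0,0,0,0,0],[0,0,0,0,0,0,0],[0,0,0,0,0,0,0],[0,0,0,0,0,0,0]],
  ],
)

```text
t: 8.52
position: [537.8, 129.1, 60.9]
ee_rot: [0.805, -0.593, -0.0, 0.0]
force: [-0.2, 0.2, -1.2]
finger_gap: 13.5
gripper_force: 58.7
```

Call:
arm_command(
  steps=[
    [[0,0,0,0,0,0,0],[0,0,0,0,0,0,0],[0,10,0,0,0,0,0],[0,25,0,0,0,0,0],[0,45,0,0,0,0,0],[0,65,0,0,0,0,0],[0,90,0,-10,0,0,0],[0,130,0,-40,0,0,0]],
  ],
)

```text
t: 9.52
position: [575.5, 3.1, 99.9]
ee_rot: [0.805, -0.593, -0.001, 0.001]
force: [0.3, 0.2, -1.9]
finger_gap: 14.1
gripper_force: 58.7
```

```bash
python3 go.py 555.5 -290.5 105 -77.6
```

```text
t 9.525 pos [575.5   3.1  99.9] f [ 0.3  0.2 -1.9] gap 14.05667919810739 | shift [274.3 106.4  -4.8] turn [0.0035 0.0001 0.0854]
```

Call:
arm_command(
  steps=[
    [[0,45,17,0,0,0,0.02],[0,90,35,0,0,0,0.04],[0,136,52,0,0,0,0.06],[0,182,70,0,0,0,0.085],[0,228,87,0,0,0,0.085],[0,272,104,0,0,0,0.085],[0,272,104,0,0,0,0.085],[0,272,104,0,0,0,0.085]],
  ],
)

```text
t: 10.52
position: [557.2, -286.8, 100.6]
ee_rot: [0.779, -0.627, -0.0, 0.0]
force: [0.9, 0.7, -0.8]
finger_gap: 13.4
gripper_force: 58.7
```

```bash
python3 go.py 556.7 -288.3 61 -77.6
```

```text
t 10.525 pos [ 557.2 -286.8  100.6] f [ 0.9  0.7 -0.8] gap 13.394005035065971 | shift [ 1.4  0.8 39.6] turn [ 0.0005  0.0004 -0.0017]
```

Call:
arm_command(
  steps=[
    [[0,1.4,0.8,20,0,0,0],[0,1.4,0.8,40,0,0,0],[0,1.4,0.8,40,0,0,0],[0,1.4,0.8,40,0,0,0],[0,1.4,0.8,40,0,0,0]],
  ],
)

```text
t: 11.15
position: [558.2, -287.2, 62.0]
ee_rot: [0.78, -0.626, 0.001, -0.0]
force: [0.3, -0.3, -0.3]
finger_gap: 13.6
gripper_force: 58.7
```

```bash
cat > ho.py <<'E'
import sys
from h import *
zb=float(sys.argv[1]); tag=sys.argv[2]
a=np.radians(102.4); d=np.array([np.cos(a),np.sin(a)]); n=np.array([-d[1],d[0]]); Hm=np.array([555.5,-291])
o=get_obs(); q=o['position'][:2]-Hm; print('t',o['t'],'tcp',o['position'].round(1),'tcp in home',(q@d).round(1),(q@n).round(1),'f',o['force'].round(1))
for nm in('side','top'):
    c=snap(nm); H,S,V=cv2.split(cv2.cvtColor(c['img'],cv2.COLOR_RGB2HSV)); P=cloud(c)
    near=(abs((P[...,:2]-Hm)@n)<45)&((P[...,:2]-Hm)@d>-60)&((P[...,:2]-Hm)@d<150)
    def f(m,z): w=ray(c,np.argwhere(m)[:,::-1],z)[:,:2]-Hm; return w@d,w@n
    b=near&(abs(P[...,2]-zb)<6)&(S<70)&(V>110)
    s,l=f(b,zb)
    for lo in range(20,150,20):
        k=(s>lo)&(s<=lo+20)
        if k.sum()>8: print(nm,'blade s',lo,'mid',((l[k].min()+l[k].max())/2).round(1),'w',np.ptp(l[k]).round(1),'z',P[b][k][:,2].mean().round(1))
    R=near&(abs(P[...,2]-zb)<6)&((H<8)|(H>172))&(S>120)
    if R.sum()>3: s,l=f(R,zb); print(nm,'band s',s.mean().round(1),'(want 98) l',l.mean().round(1),R.sum())
    g=(H>50)&(H<75)&(S>110)&near&(P[...,2]<9); s,l=f(g,4)
    if g.sum()>20:
        print(nm,'floor s',s.min().round(1),s.max().round(1),'(want -34,134)')
        for lo in range(-40,140,20):
            k=(s>lo)&(s<=lo+20)
            if k.sum()>5: print('   floor s',lo,'l',l[k].min().round(1),l[k].max().round(1))
    if nm=='side': u,v=proj(c,[545,-240,20]).astype(int); cv2.imwrite(f'pics/{tag}.png',cv2.cvtColor(cv2.resize(c['img'][v-50:v+50,u-60:u+60],None,fx=6,fy=6,interpolation=cv2.INTER_CUBIC),cv2.COLOR_RGB2BGR))
E
python3 ho.py 47 d
```

```text
t 11.15 tcp [ 558.2 -287.2   62. ] tcp in home 3.2 -3.4 f [ 0.3 -0.3 -0.3]
side blade s 20 mid -3.2 w 23.7 z 48.8
side blade s 40 mid -3.5 w 24.0 z 49.0
side blade s 60 mid -3.1 w 22.7 z 48.7
side blade s 80 mid -3.5 w 22.9 z 48.6
side blade s 100 mid -2.3 w 23.1 z 48.3
side blade s 120 mid -4.2 w 19.5 z 48.3
side band s 99.4 (want 98) l -3.5 31
side floor s -30.0 133.8 (want -34,134)
   floor s -40 l -22.1 16.0
   floor s -20 l -22.3 16.1
   floor s 0 l -7.4 16.2
   floor s 20 l -7.6 16.3
   floor s 40 l -13.1 9.6
   floor s 60 l -11.6 9.6
   floor s 80 l -11.8 9.6
   floor s 100 l -12.1 9.6
   floor s 120 l -12.2 9.6
top blade s 20 mid -3.0 w 23.3 z 47.5
top blade s 40 mid -3.0 w 24.0 z 47.5
top blade s 60 mid -2.9 w 23.5 z 47.5
top blade s 80 mid -3.0 w 23.8 z 46.4
top floor s -19.7 86.2 (want -34,134)
   floor s -20 l 15.5 22.0
   floor s 0 l 15.6 22.3
   floor s 20 l -20.1 21.9
   floor s 40 l 11.8 15.1
```

View pics/d.png

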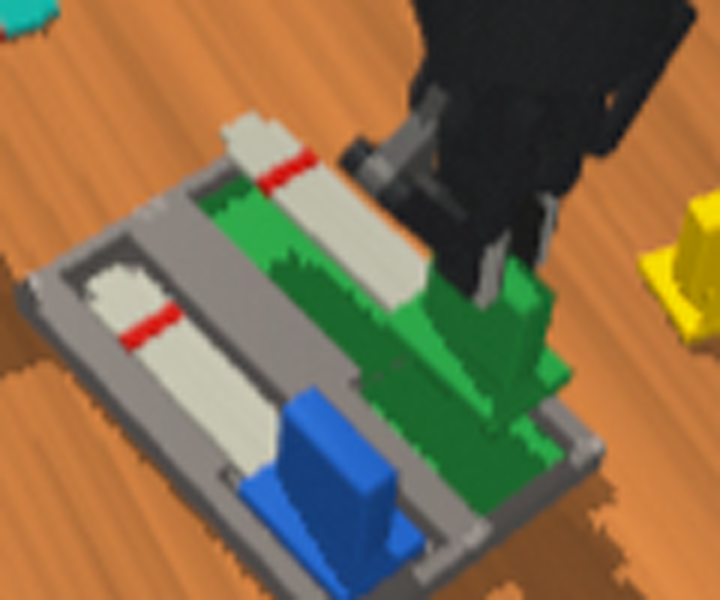

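The side crop shows the gauge above the green compartment, with its tip at (255,130) and about 3 mm too far toward the outer wall. I'll shift +2.9 mm in tool y, then lower it.

Call:
arm_command(
  steps=[
    [[0,0.5,2.9,0,0,0,0],[0,0.5,2.9,10,0,0,0],[0,0.5,2.9,20,0,0,0],[0,0.5,2.9,27,0,0,0],[0,0.5,2.9,32,0,0,0],[0,0.5,2.9,32,0,0,0],[0,0.5,2.9,32,0,0,0]],
  ],
)

```text
t: 12.12
position: [554.9, -288.4, 29.1]
ee_rot: [0.779, -0.627, 0.0, -0.0]
force: [0.9, 0.1, -0.7]
finger_gap: 13.9
gripper_force: 58.8
```

```bash
python3 ho.py 15 e
```

```text
t 12.125 tcp [ 554.9 -288.4   29.1] tcp in home 2.6 0.0 f [ 0.9  0.1 -0.7]
side blade s 20 mid 10.7 w 42.1 z 15.4
side blade s 40 mid 16.5 w 54.3 z 15.4
side blade s 60 mid 17.4 w 53.3 z 15.2
side blade s 80 mid 7.5 w 73.9 z 15.0
side blade s 100 mid 7.4 w 74.2 z 14.9
side blade s 120 mid 8.3 w 73.8 z 14.9
side band s 98.3 (want 98) l -0.1 33
side floor s -30.0 133.8 (want -34,134)
   floor s -40 l -22.0 16.0
   floor s -20 l 14.4 16.1
   floor s 0 l 14.5 16.2
   floor s 20 l 9.5 16.3
   floor s 120 l 6.0 9.6
top blade s 20 mid 15.7 w 54.7 z 15.0
top blade s 40 mid 11.8 w 63.8 z 14.5
top blade s 60 mid 11.0 w 65.0 z 14.4
top blade s 80 mid 5.5 w 55.1 z 14.4
top floor s -11.0 74.8 (want -34,134)
   floor s 0 l 19.1 21.7
   floor s 20 l -13.8 21.9
```

Call:
arm_command(
  steps=[
    [[0,0,0,4,0,0,0],[0,0,0,6,0,0,0],[0,0,0,7,0,0,0],[0,0,0,7,0,0,0],[0,0,0,7,0,0,0]],
  ],
)

```text
t: 12.85
position: [554.6, -288.5, 22.3]
ee_rot: [0.779, -0.627, 0.0, 0.0]
force: [-2.2, 0.9, 5.4]
finger_gap: 13.3
gripper_force: 59.5
```

Contact with the floor shows about 6 N upward. I'll open to 30 mm, which stays clear of the blue fin, and retreat straight up.

Call:
arm_command(
  steps=[
    [[30,0,0,0,0,0,0],[30,0,0,0,0,0,0],[30,0,0,0,0,0,0],[30,0,0,-15,0,0,0],[30,0,0,-40,0,0,0],[30,0,0,-90,0,0,0],[30,0,0,-140,0,0,0],[30,0,0,-140,0,0,0]],
  ],
)

```text
t: 13.85
position: [557.5, -289.4, 168.2]
ee_rot: [0.78, -0.626, 0.005, -0.002]
force: [0.2, 0.9, 0.0]
finger_gap: 29.7
gripper_force: 0.0
```

```bash
python3 ho.py 8 f
```

```text
t 13.85 tcp [ 557.5 -289.4  168.2] tcp in home 1.1 -2.3 f [0.2 0.9 0. ]
side blade s 20 mid 8.8 w 39.0 z 9.1
side blade s 40 mid 3.3 w 73.9 z 10.2
side blade s 60 mid 4.1 w 73.0 z 10.3
side blade s 80 mid 3.0 w 72.6 z 10.4
side blade s 100 mid 6.3 w 80.2 z 10.4
side blade s 120 mid 7.0 w 79.3 z 11.4
side band s 98.2 (want 98) l 0.4 30
side floor s -30.0 133.5 (want -34,134)
   floor s -40 l -22.0 16.0
   floor s 120 l -14.1 9.6
top blade s 20 mid 6.2 w 72.9 z 9.9
top blade s 40 mid 9.6 w 70.2 z 9.3
top blade s 60 mid 28.5 w 32.5 z 11.1
top floor s -33.6 49.4 (want -34,134)
   floor s -40 l -13.3 21.6
   floor s -20 l -20.0 22.0
   floor s 0 l -20.2 21.7
   floor s 20 l -19.5 21.9
```

View pics/f.png

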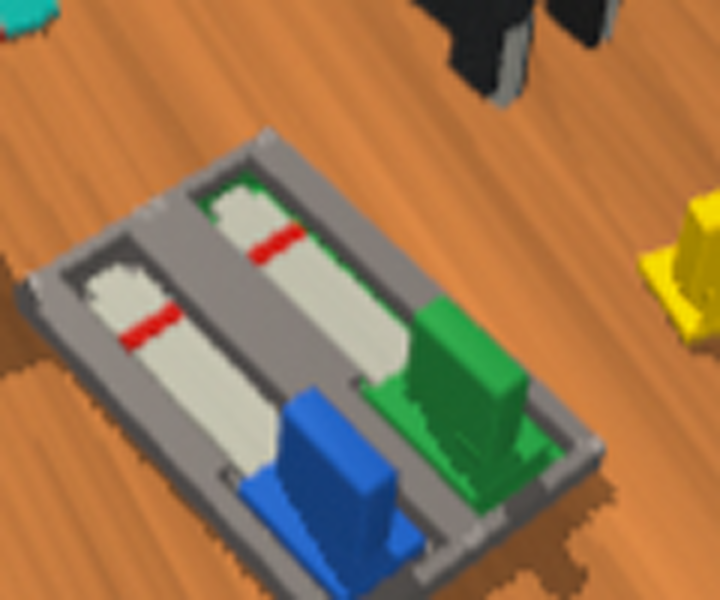

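The green gauge lies flat in the green compartment, with its tip at (240,190) down the channel and its handle at (470,400) in the wide end. The band is at 98.2 mm lengthwise, where 98 is wanted, and 0.4 mm off sideways. The gripper is clear.

```bash
python3 -c "
from workcell import *
print(sign_off())"
```

```text
the job is handed in; nothing more can be done
None
```

The lock was set with its face at the red band (about 30 mm deep) and held for over a second; the green gauge now lies flat in its green compartment, released, and the job was handed in at about 14 s with no verdict shown.

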